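# Balance a fired lid on the domed chuck and hold the polisher's dead-man plunger half way

## Robot

A 6-joint arm with a two-finger parallel gripper is mounted at the origin on the work surface. World frame = base frame: x ahead of the robot, y to its left, z up, the work surface at z = 0. Lengths are in m, angles in rad, forces in N, time in s.
With the tool pointing down it reaches from about 0.425 to 0.95 m from the base axis. Payload 3.5 kg.
Tool frame: the origin (TCP) lies at the very end of the fingers, on their centre line; the grasp point (between the pads) lies 19 mm behind it; z points along the fingers, y is the line along which they close (so a half turn about z gives the same grasp; the last joint's range is limited). The gripper opens to 85 mm and grips with 20 to 120 N. Pads are 22 mm wide; open, the fingers measure 114 mm over their backs; the gripper's body (76 mm by 85 mm) begins 54 mm behind the grasp point. The pads swing forward as they close: fully open they stand 13 mm farther back than shut.
Start: joints at [0.978, 0.286, 1.577, -0, 1.279, -0.15], TCP at [0.289, 0.61, 0.231] pointing down, gripper open.
Joint ranges: [-2.77, 2.77], [-0.9, 2.22], [0.21, 2.48], [-1.53, 4.67], [0.24, 2.81], [-2.84, 2.84]. Speed limits (rad/s): [2.79, 2.79, 3.14, 3.14, 3.14, 3.14].

## Interface

Orientations are given as a unit quaternion [x, y, z, w].
In Python, from plant import ctrl gives the robot as it stands.
- The arm moves only by the shell command python3 inch.py 'ROWS' [FORCE]. ROWS is a JSON list of rows, 1 to 10 of them, each written [[dx, dy, dz], [rx, ry, rz], opening]: dx, dy, dz in units of 25 mm, then a rotation vector rx, ry, rz in units of 0.1 rad, then the opening from 0.0 (shut) to 1.0 (fully open); each row is the pose to reach, as a shift and turn from the pose commanded when the command began, along the tool's axes at that moment; what a row does not reach only later rows make up. A row lasts 1/8 s, in which the tool goes at most 0.0625 m and 0.188 rad, less where a joint would pass 70% of its speed; a pose out of reach is approached as far as the arm can. The fingers move at their own pace and stop on an object; FORCE is the grip in N (left out, the last holds). Time passes only in rows, so rows that do not move let the fingers close. It prints the time, the measured TCP pose, the force, the opening and the grip force at its end. Input that does not fit is refused with a message, and nothing moves.
- ctrl.get_state(): the state, without advancing time (a new reading comes with each control period).
- ctrl.read_camera(name): name is "side" or "top" or "wrist"; returns a dict with "pixels" (384x512x3 uint8, red, green, blue), "camera_matrix" (3x3 intrinsics, pixels), "xyz" and "orientation" of the camera in the world. Camera axes: x right, y down, z forward; pixel columns grow to the right and rows downward; lengths in m; the calibration is good to about 2 mm. A picture is of the moment at which its call begins. There is no depth.
- ctrl.sign_off(): hands the job in; it is judged then, once.
The state is a dict: "time": time; "qpos": joint angles; "dq": joint speeds; "joint_efforts": joint torques, N m; "eef_pos": TCP position; "tcp_rot": TCP orientation; "contact_force": force on the tool from outside, world axes, zero at the start; "wrist_torque": the same for the moment, N m; "opening": opening from 0.0 (shut) to 1.0 (fully open); "finger_force": force on a finger pad.
Only numpy, scipy, OpenCV 4.12 (cv2) and the standard library are available. Lean on these libraries where they do the work, as an engineer would, in place of code of your own. Each camera call takes 0.05 s, during which the arm holds its last target. There are 200 camera calls.

## Task

Balance the knobbed clay lid, knob up, on the middle of the polisher's domed rubber chuck and let go of it; only then press the switch box's spring-loaded plunger half way down, so that the dark band on its stem is half sunk in the collar, and never all the way to its stop. Finish while still holding the plunger there, with the lid still balanced, and do not disturb the glaze jar, the beaker or the brush pot.

Things in the scene. Friction and masses are not known exactly. Their poses are not given: they have to be found in the camera images.
- lid: The workpiece: a fired, reddish clay pot lid lying on the plaster bat, about 90 g: a flat disc 70 mm in diameter and 10 mm thick with an upright round knob in its middle, 20 mm in diameter and 24 mm high (whole lid 34 mm high). Origin: centre of the flat underside; z points up out of the knob.
- bat: Fixed white plaster slab 160 x 150 mm, 18 mm thick, on which the lid starts. Origin: centre of its underside on the table.
- polisher: Fixed bench polisher: a white box 160 x 160 mm, 55 mm high, with a grey rubber dome in the middle of its top. Origin: centre of its underside on the table, right below the dome's crown; z up. It may stand on either side.
- crown (a point): Highest point of the dome, 69 mm above the table. The dome is a smooth spherical cap, radius of curvature 70 mm, 84 mm in diameter at its foot, 14 mm proud of the box. The lid's flat underside rests on it at one point and rocks a little, stable if well centred (each mm off centre tilts it by about 0.016 rad).
- switchbox: Fixed grey switch box 120 x 120 mm, 46 mm high, carrying an upright round plunger in its middle, in a dark steel collar (40 mm in diameter, top 52 mm above the table). Origin: centre of its underside on the table. It may stand on either side.
- plunger_top (a point): Centre of the flat top of the plunger's round grey head (52 mm in diameter, 12 mm thick); 92 mm above the table when released; moves down with the plunger.
- plunger (a joint): How far the plunger is pressed straight down, in m: 0 released, 0.024 at its stop, 0.012 half way. A return spring pushes back with about 4 N at 0, 8 N half way and 13 N at the stop; it springs up when let go. The bright stem (22 mm in diameter) has a 6 mm wide dark band that starts to sink into the collar at 0.009 and is fully sunk at 0.015.
- glaze_jar: Bystander: closed glass jar 60 mm in diameter, 85 mm high. Origin: centre of its underside.
- beaker: Bystander: empty clay cup 64 mm in diameter, 65 mm high, no knob. Origin: centre of its underside.
- brush_pot: Bystander: open pot 72 mm in diameter, 85 mm high, with brush handles sticking out up to about 160 mm. Origin: centre of its underside.

How it is judged:
On the way, in this order (a step that is already met when the one before it is completed fails the run):
1. the lid balances by itself on the dome, let go, with the plunger still released (horizontal distance between lid and crown below 0.012 m and angle between lid's own z axis and vertical below 0.2 rad and contact force between lid and polisher above 0.2 N and contact force between the fingers and lid below 0.05 N and linear speed of lid below 0.03 m/s and value of joint plunger below 0.003 m), for 0.3 s.
2. the robot holds the plunger half way down, the lid still balanced (horizontal distance between lid and crown below 0.012 m and angle between lid's own z axis and vertical below 0.2 rad and contact force between lid and polisher above 0.2 N and contact force between the fingers and lid below 0.05 N and linear speed of lid below 0.03 m/s and value of joint plunger between 0.009 and 0.015 m and contact force between any of the fingers, the arm and switchbox above 4 N), for 0.5 s.
At the end, for the whole second after the job is handed in: Through the last second the robot presses the plunger (at least 4 N) and keeps it 9 to 15 mm down (dark band partly sunk), while the lid, untouched by the fingers and at rest, balances knob up on the dome: centre within 12 mm of the crown in plan, tilt under 0.2 rad (all of step 2); the arm keeps its last pose, push and grip.
It fails at once if the plunger is pushed all the way to its stop (beyond 21 mm) (value of joint plunger above 0.021 m).
It fails at once if the plunger is pressed (over 6 mm) before the lid is on the chuck (value of joint plunger above 0.006 m and horizontal distance between lid and crown above 0.02 m).
It fails at once if a bystander is disturbed (moved by more than 20 mm) (distance of any of glaze_jar, beaker, brush_pot from where it was at the start of the episode above 0.02 m).
It also fails if it takes over 54 s, if anything falls off the work surface, if the arm or the gripper's body presses on something with over 40 N, if the wrist force passes 120 N, or if a joint passes its speed limit or range.

## Working session

There is one attempt and no reset: what is moved stays moved. The work goes in short steps, Python scripts to look and compute and a shell command to move; the robot and the scene stay as the last step left them, time stands still between calls to the robot, and variables do not carry over. Pictures are saved under pics/ and viewed, at most 10 in all, crops included, and the job is handed in when it is done.

```bash
ls; mkdir -p pics; cat > h.py <<'E'
import numpy as np, cv2
from plant import ctrl
from scipy.spatial.transform import Rotation as R
def shot(n,f=None):
    c=ctrl.read_camera(n); 
    if f: cv2.imwrite(f,cv2.cvtColor(c["pixels"],cv2.COLOR_RGB2BGR))
    return c
def ray(c,u,v):
    K=np.array(c["camera_matrix"]);d=np.linalg.inv(K)@[u,v,1]
    return np.array(c["xyz"]),R.from_quat(c["orientation"]).as_matrix()@d
def onz(c,u,v,z):
    o,d=ray(c,u,v);return o+d*(z-o[2])/d[2]
def proj(c,p):
    q=R.from_quat(c["orientation"]).as_matrix().T@(np.array(p)-c["xyz"]);q=np.array(c["camera_matrix"])@q;return q[:2]/q[2]
def totool(d):
    s=ctrl.get_state();return R.from_quat(s["tcp_rot"]).as_matrix().T@np.array(d)
E
python3 - <<'E'
from h import *
a=shot("top","pics/top1.png");b=shot("side","pics/side1.png")
cv2.imwrite("pics/both1.png",np.hstack([cv2.imread("pics/top1.png"),cv2.imread("pics/side1.png")])[:, :, :])
for c in(a,b):print(c["xyz"],c["orientation"],c["camera_matrix"])
print(ctrl.get_state())
E
```

```text
inch.py
pics
plant.py
[ 0.56636766 -0.00524197  0.95563219] [ 0.71537996 -0.69786702  0.02465353 -0.02460371] [[415.45507411   0.         254.41089367]
 [  0.         415.45507411 187.02782407]
 [  0.           0.           1.        ]]
[ 0.31638402 -0.71475272  0.80225931] [ 0.89900928 -0.19549311  0.07551951 -0.38452771] [[391.82359984   0.         256.63284896]
 [  0.         391.82359984 182.84066359]
 [  0.           0.           1.        ]]
{'time': 0.1, 'qpos': array([ 9.77982619e-01,  2.87116941e-01,  1.57803827e+00, -6.16330426e-06,
        1.27863797e+00, -1.50027961e-01]), 'dq': array([-0.00092631, -0.00339259, -0.00196792, -0.00218692, -0.00101513,
        0.00049942]), 'joint_efforts': array([ 1.07871154e-03, -4.07302666e+01, -2.93697739e+01, -1.36305980e-04,
        3.48833441e-03,  1.77822147e-05]), 'eef_pos': array([0.28885836, 0.60939946, 0.23005479]), 'tcp_rot': array([ 2.19587710e-01,  9.75592142e-01, -1.02631126e-03, -3.96580881e-04]), 'contact_force': array([-0.54144926,  0.04646743, -0.39603882]), 'wrist_torque': array([0.06750039, 0.02627696, 0.00715504]), 'finger_force': 0.0, 'opening': 1.003667108711527}
```

View pics/top1.png

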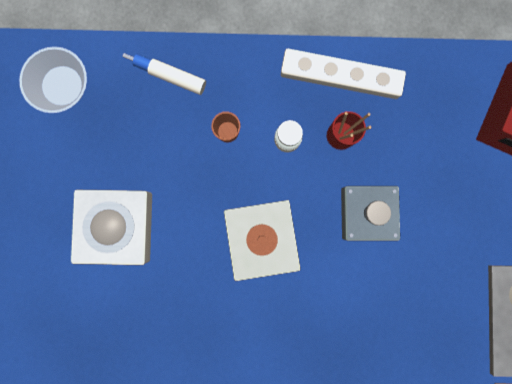

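View pics/side1.png

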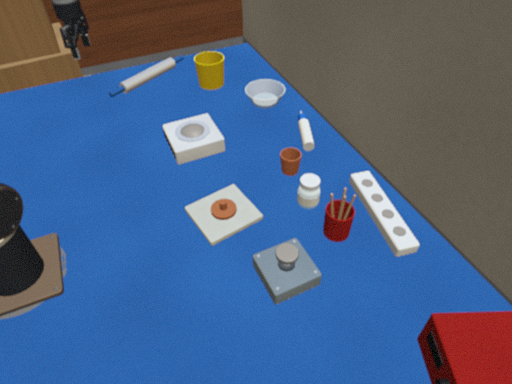

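Top view: lid (262,240) on the bat, dome (108,227), plunger (378,212). The bystanders are at (226,127), (289,135) and (347,130), ahead of the plunger and lid. Next I'll measure these with masks.

```bash
python3 - <<'E'
from h import *
a=shot("top");b=shot("side")
def blob(c,m,box,hsvlo,hsvhi):
    x0,y0,x1,y1=box
    h=cv2.cvtColor(c["pixels"],cv2.COLOR_RGB2HSV)
    k=cv2.inRange(h,np.array(hsvlo),np.array(hsvhi)); z=np.zeros_like(k);z[y0:y1,x0:x1]=k[y0:y1,x0:x1]
    z=cv2.morphologyEx(z,cv2.MORPH_OPEN,np.ones((3,3)))
    cs,_=cv2.findContours(z,cv2.RETR_EXTERNAL,cv2.CHAIN_APPROX_NONE);k=max(cs,key=cv2.contourArea)
    e=cv2.fitEllipse(cv2.convexHull(k));r=cv2.minAreaRect(k);print(m,cv2.contourArea(k),e,r);return e[0],r
for n,p in dict(dome=(108,227),ring=(89,227),box=(78,197),plung=(378,212),sbox=(350,230)).items():
    print(n,cv2.cvtColor(a["pixels"],cv2.COLOR_RGB2HSV)[p[1],p[0]])
for n,p in dict(dome=(191,132),ring=(180,134),box=(172,140),plung=(288,250)).items():
    print("s",n,cv2.cvtColor(b["pixels"],cv2.COLOR_RGB2HSV)[p[1],p[0]])
for c,box in((a,(225,200,300,280)),(b,(200,190,250,225))):
    e,_=blob(c,"lid",box,(0,120,60),(15,255,255));print(onz(c,*e,.028))
e,_=blob(a,"dome",(80,200,136,255),(5,15,40),(30,120,220));print(onz(a,*e,.058))
e,_=blob(a,"plung",(350,190,400,235),(0,15,60),(30,120,255));print(onz(a,*e,.092))
e,_=blob(b,"plungs",(272,238,305,268),(0,10,60),(30,120,255));print(onz(b,*e,.09))
e,r=blob(a,"pbox",(60,180,160,275),(0,0,150),(179,50,255));print([onz(a,*p,.055).round(4) for p in cv2.boxPoints(r)])
e,r=blob(a,"sbox",(335,180,405,245),(85,20,60),(112,140,200));print([onz(a,*p,.046).round(4) for p in cv2.boxPoints(r)])
cv2.imwrite("pics/z.png",cv2.cvtColor(np.hstack([cv2.resize(a["pixels"][180:275,60:160],None,fx=4,fy=4),cv2.resize(b["pixels"][105:165,155:235],None,fx=4.75,fy=6.3333)]),cv2.COLOR_RGB2BGR))
E
```

```text
dome [ 16  17 200]
ring [109  25 218]
box [103   8 232]
plung [ 16  19 206]
sbox [103  42 151]
s dome [ 16  16 175]
s ring [109  21 206]
s box [103  13 233]
s plung [ 23  12 166]
lid 655.0 ((261.43994140625, 239.42848205566406), (29.282072067260742, 29.674137115478516), 137.0607147216797) ((261.5, 239.5), (29.0, 29.0), 90.0)
[ 0.51497656 -0.02298043  0.028     ]
lid 342.5 ((223.20982360839844, 208.93798828125), (19.187314987182617, 24.253211975097656), 83.79773712158203) ((223.5, 209.0), (18.0, 23.0), 90.0)
[ 0.51399765 -0.02911931  0.028     ]
dome 864.5 ((107.73477172851562, 226.801513671875), (33.474876403808594, 34.309913635253906), 55.96305465698242) ((107.5, 226.5), (33.0, 33.0), 90.0)
[0.53545328 0.30871927 0.058     ]
plung 412.0 ((377.8575134277344, 212.59115600585938), (22.995513916015625, 24.319887161254883), 99.16931915283203) ((377.5, 213.0), (22.0, 23.0), 90.0)
[ 0.57982267 -0.26200493  0.092     ]
plungs 290.5 ((286.6246643066406, 253.2948760986328), (19.55438995361328, 21.003910064697266), 108.82833099365234) ((287.0, 253.5), (19.0, 20.0), 90.0)
[ 0.57858259 -0.26711845  0.09      ]
pbox 5300.0 ((107.46357727050781, 227.47947692871094), (91.22709655761719, 98.2701187133789), 2.5423641204833984) ((108.66032409667969, 226.74771118164062), (74.05258178710938, 74.36017608642578), 1.4688007831573486)
[array([0.4562, 0.3854, 0.055 ]), array([0.6159, 0.3901, 0.055 ]), array([0.6158, 0.2292, 0.055 ]), array([0.4561, 0.2265, 0.055 ])]
sbox 2835.5 ((372.715087890625, 213.16102600097656), (54.71975326538086, 168.38265991210938), 178.00289916992188) ((373.0, 213.0), (54.0, 54.0), 90.0)
[array([ 0.6371, -0.2055,  0.046 ]), array([ 0.64  , -0.3241,  0.046 ]), array([ 0.5222, -0.3241,  0.046 ]), array([ 0.5193, -0.2066,  0.046 ])]
```

View pics/z.png

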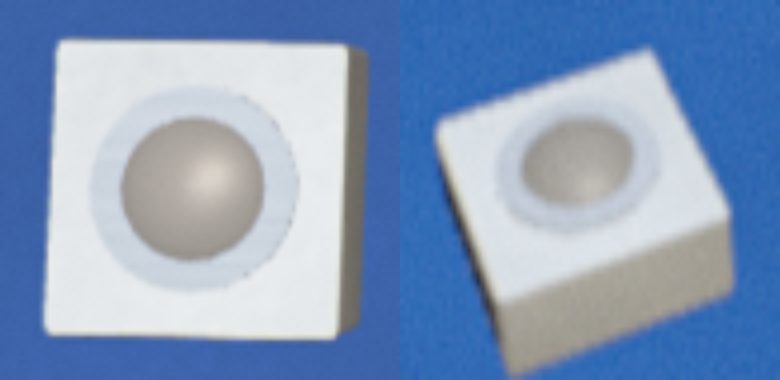

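The crop shows the dome outline clean and centred on its box. Two estimates of the crown agree at about (0.536, 0.308). The lid is at (0.515, -0.023) and the plunger at (0.579, -0.264).

```bash
cat > to.py <<'E'
import sys;from h import *
s=ctrl.get_state();t=np.array([float(v) for v in sys.argv[1:4]]);d=t-s["eef_pos"]
print("from",s["eef_pos"].round(4),"toolshift",totool(d).round(4),"len",round(float(np.linalg.norm(d)),3),"t",s["time"])
E
python3 to.py 0.515 -0.023 0.15
```

```text
from [0.289  0.6096 0.2304] toolshift [-0.4753 -0.4746  0.0811] len 0.677 t 0.2
```
Path z: over polisher at ~0.2 fine. Bat at... fine.

Careful with the scale: shifts go in units of 25 mm and turns go in units of 0.1 rad. That gives: -0.2 m is -8, -0.4 m is -16.

```bash
python3 inch.py '[[[-1.6,-1.6,0.24],[0,0,0],1],[[-3.2,-3.2,0.48],[0,0,0],1],[[-4.8,-4.8,0.72],[0,0,0],1],[[-6.4,-6.4,0.96],[0,0,0],1],[[-8,-8,1.2],[0,0,0],1],[[-9.6,-9.6,1.44],[0,0,0],1],[[-11.2,-11.2,1.68],[0,0,0],1],[[-12.8,-12.8,2],[0,0,0],1],[[-14.4,-14.4,2.4],[0,0,0],1],[[-16,-16,2.8],[0,0,0],1]]' 40; python3 to.py 0.515 -0.023 0.15
```

```text
time: 1.45
eef_pos: [0.4796, 0.0753, 0.1613]
tcp_rot: [0.22, 0.976, 0.0, 0.0]
contact_force: [1.0, 0.5, 0.0]
opening: 0.998
finger_force: 0.0
from [0.4796 0.0753 0.1613] toolshift [-0.0741 -0.0736  0.0113] len 0.105 t 1.45
```

To row units: -0.074 m is -2.96, -0.0735 m is -2.94.

```bash
python3 inch.py '[[[-1.6,-1.6,0.24],[0,0,0],1],[[-2.8,-2.8,0.44],[0,0,0],1],[[-2.96,-2.94,0.44],[0,0,0],1],[[-2.96,-2.94,0.44],[0,0,0],0.6],[[-2.96,-2.94,0.44],[0,0,0],0.6]]'; python3 to.py 0.515 -0.023 0.031
python3 - <<'E'
from h import *
c=shot("wrist","pics/w1.png");t=shot("top")
h=cv2.cvtColor(c["pixels"],cv2.COLOR_RGB2HSV);m=cv2.inRange(h,np.array((0,120,60)),np.array((15,255,255)))
m=cv2.morphologyEx(m,cv2.MORPH_OPEN,np.ones((3,3)));cs,_=cv2.findContours(m,cv2.RETR_EXTERNAL,cv2.CHAIN_APPROX_NONE);k=max(cs,key=cv2.contourArea)
e=cv2.fitEllipse(cv2.convexHull(k));print(e,onz(c,*e[0],.028),c["xyz"],proj(c,[.515,-.023,.028]),proj(c,[.515,-.023,.052]))
E
```

```text
time: 2.08
eef_pos: [0.5142, -0.0199, 0.1503]
tcp_rot: [0.219, 0.976, 0.0, -0.0]
contact_force: [0.3, 0.1, -0.4]
opening: 0.61
finger_force: 0.0
from [ 0.5142 -0.0199  0.1503] toolshift [-0.0021 -0.0025  0.1193] len 0.119 t 2.075
((253.82298278808594, 187.5775909423828), (74.14009857177734, 75.87686920166016), 90.85730743408203) [ 0.51531434 -0.02323844  0.028     ] [0.44904601 0.01054328 0.29344547] [253.91319268 187.1617172 ] [253.68878778 195.02531165]
```

View pics/w1.png

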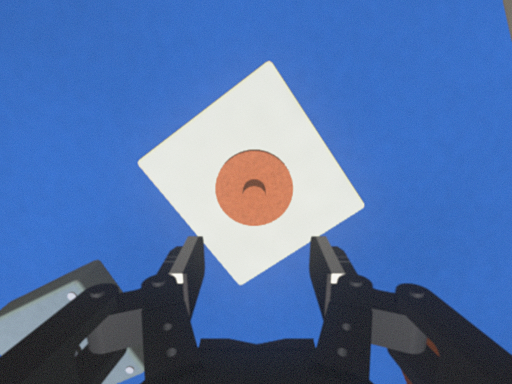

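The wrist view shows the lid disc at (254,188), which puts it at (0.5153, -0.0232). That agrees with the top view, so I'll descend.

To row units: 0.118 m is 4.72, 0.105 m is 4.2.

```bash
python3 inch.py '[[[-0.08,-0.108,1.6],[0,0,0],0.6],[[-0.08,-0.108,3.2],[0,0,0],0.6],[[-0.08,-0.108,4.2],[0,0,0],0.6],[[-0.08,-0.108,4.72],[0,0,0],0.6],[[-0.08,-0.108,4.72],[0,0,0],0.6]]'; python3 to.py 0.5153 -0.0232 0.031
```

```text
time: 2.8
eef_pos: [0.5148, -0.0237, 0.0319]
tcp_rot: [0.219, 0.976, 0.0, -0.001]
contact_force: [0.3, 1.0, 0.3]
opening: 0.6
finger_force: 0.0
from [ 0.5148 -0.0237  0.0319] toolshift [-0.0002  0.0007  0.0009] len 0.001 t 2.8
```

```bash
python3 inch.py '[[[0,0,0],[0,0,0],0],[[0,0,0],[0,0,0],0],[[0,0,0],[0,0,0],0],[[0,0,0],[0,0,0],0],[[0,0,0],[0,0,0],0],[[0,0,0],[0,0,0],0]]' 40; python3 inch.py '[[[0,0,-1.2],[0,0,0],0],[[0,0,-3.2],[0,0,0],0],[[0,0,-4.8],[0,0,0],0],[[0,0,-4.8],[0,0,0],0],[[0,0,-4.8],[0,0,0],0]]'; python3 - <<'E'
from h import *
shot("wrist","pics/w2.png")
E
python3 to.py 0.536 0.308 0.15
```

```text
time: 3.55
eef_pos: [0.5165, -0.0246, 0.0339]
tcp_rot: [0.22, 0.976, 0.0, 0.001]
contact_force: [-0.6, 0.7, 6.7]
opening: 0.213
finger_force: 39.4
time: 4.18
eef_pos: [0.5143, -0.0241, 0.1511]
tcp_rot: [0.22, 0.976, 0.0, -0.001]
contact_force: [0.6, -0.3, -1.2]
opening: 0.215
finger_force: 39.2
from [ 0.5138 -0.024   0.1504] toolshift [0.1223 0.3095 0.0006] len 0.333 t 4.225
```

View pics/w2.png

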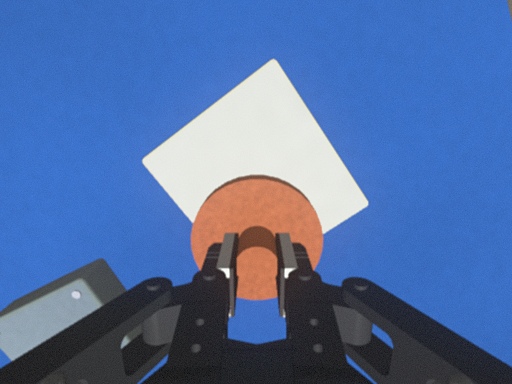

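The lid is held by the knob and level, with the disc at (257,237) clear of the bat. Next I'll carry it over the dome.

To row units: 0.122 m is 4.88, 0.309 m is 12.36.

```bash
python3 inch.py '[[[0.4,1,0],[0,0,0],0],[[1.2,3,0],[0,0,0],0],[[2,5.08,0],[0,0,0],0],[[2.8,7.12,0],[0,0,0],0],[[3.6,9.12,0],[0,0,0],0],[[4.32,10.92,0],[0,0,0],0],[[4.72,12,0],[0,0,0],0],[[4.88,12.36,0],[0,0,0],0],[[4.88,12.36,0],[0,0,0],0],[[4.88,12.36,0],[0,0,0],0]]'; python3 - <<'E'
from h import *
c=shot("wrist","pics/w3.png")
h=cv2.cvtColor(c["pixels"],cv2.COLOR_RGB2HSV);m=cv2.inRange(h,np.array((0,120,50)),np.array((15,255,255)))
m=cv2.morphologyEx(m,cv2.MORPH_OPEN,np.ones((3,3)));cs,_=cv2.findContours(m,cv2.RETR_EXTERNAL,cv2.CHAIN_APPROX_NONE);k=max(cs,key=cv2.contourArea)
k=cv2.convexHull(k);e=cv2.fitEllipse(k);s=ctrl.get_state();z=s["eef_pos"][2]-.006
print(e,onz(c,*e[0],z),cv2.minEnclosingCircle(k),s["eef_pos"])
c=shot("top")
h=cv2.cvtColor(c["pixels"],cv2.COLOR_RGB2HSV)
E
python3 to.py 0.536 0.308 0.085
```

```text
time: 5.48
eef_pos: [0.5372, 0.3059, 0.1516]
tcp_rot: [0.22, 0.975, -0.001, -0.001]
contact_force: [0.5, 0.6, -2.1]
opening: 0.217
finger_force: 39.3
((256.4601745605469, 238.29432678222656), (120.70452880859375, 129.8123016357422), 88.6657943725586) [0.53484843 0.30672713 0.14593668] ((256.44342041015625, 239.2028350830078), 64.91350555419922) [0.53737686 0.30584818 0.15193668]
from [0.5375 0.3059 0.1522] toolshift [0.0022 0.0012 0.0672] len 0.067 t 5.575
```

View pics/w3.png

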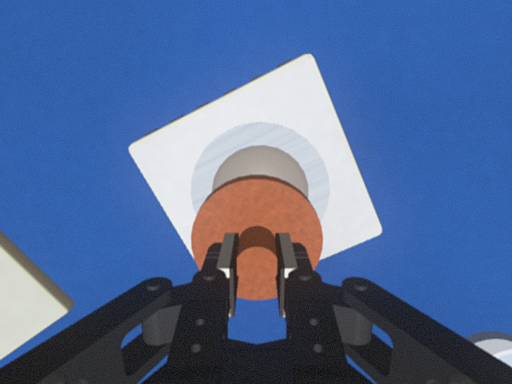

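The lid is over the dome (lid at (256,238), ring at (260,190)). Its centre is within about 2 mm of the crown in plan. I'll lower it slowly and watch the force.

To row units: 0.0015 m is 0.06, 0.001 m is 0.04.

```bash
python3 inch.py '[[[0.04,0.06,0.8],[0,0,0],0],[[0.04,0.06,1.8],[0,0,0],0],[[0.04,0.06,2.32],[0,0,0],0],[[0.04,0.06,2.44],[0,0,0],0],[[0.04,0.06,2.44],[0,0,0],0]]'; for i in 1 2; do python3 inch.py '[[[0,0,0.06],[0,0,0],0],[[0,0,0.06],[0,0,0],0]]';done; python3 - <<'E'
from h import *
s=ctrl.get_state();print(s["eef_pos"],s["contact_force"],s["wrist_torque"])
E
```

```text
time: 6.2
eef_pos: [0.5374, 0.309, 0.0915]
tcp_rot: [0.22, 0.976, 0.0, 0.0]
contact_force: [0.3, -0.2, -1.4]
opening: 0.215
finger_force: 39.3
time: 6.45
eef_pos: [0.5375, 0.3091, 0.0906]
tcp_rot: [0.22, 0.976, 0.0, 0.001]
contact_force: [-0.2, 0.3, -1.1]
opening: 0.212
finger_force: 39.3
time: 6.7
eef_pos: [0.5371, 0.3089, 0.0883]
tcp_rot: [0.22, 0.976, -0.0, -0.0]
contact_force: [-0.1, -0.2, -0.5]
opening: 0.215
finger_force: 39.3
[0.53707787 0.30892828 0.0883015 ] [-0.07568099 -0.17843092 -0.53826187] [ 0.02656726  0.00995393 -0.02986408]
```

```bash
for i in 1 2; do python3 inch.py '[[[0,0,0.04],[0,0,0],0],[[0,0,0.04],[0,0,0],0]]' | grep -E 'pos|force';done; python3 inch.py '[[[0,0,0.028],[0,0,0],0],[[0,0,0.028],[0,0,0],0]]' | grep -E 'pos|force'
```

```text
eef_pos: [0.537, 0.3089, 0.0872]
contact_force: [-0.0, -0.4, -0.8]
finger_force: 39.3
eef_pos: [0.5371, 0.3089, 0.0862]
contact_force: [-0.5, -0.4, -0.2]
finger_force: 39.3
eef_pos: [0.5371, 0.3089, 0.0855]
contact_force: [0.3, -0.1, -2.0]
finger_force: 39.3
```

```bash
for i in 1 2; do python3 inch.py '[[[0,0,0.028],[0,0,0],0],[[0,0,0.028],[0,0,0],0]]' | grep -E 'pos|force';done
```

```text
eef_pos: [0.5372, 0.309, 0.085]
contact_force: [-0.3, 0.4, -1.5]
finger_force: 39.3
eef_pos: [0.5373, 0.309, 0.0849]
contact_force: [-1.2, -1.5, 2.8]
finger_force: 39.6
```

Contact at z 0.085. I'll release and wait before lifting.

```bash
python3 inch.py '[[[0,0,-0.016],[0,0,0],0],[[0,0,-0.016],[0,0,0],0.35],[[0,0,-0.016],[0,0,0],0.5],[[0,0,-0.016],[0,0,0],0.6],[[0,0,-0.016],[0,0,0],0.6],[[0,0,-0.016],[0,0,0],0.6]]'; python3 inch.py '[[[0,0,-0.4],[0,0,0],0.6],[[0,0,-1.2],[0,0,0],0.6],[[0,0,-2.8],[0,0,0],0.6],[[0,0,-4],[0,0,0],0.6],[[0,0,-4],[0,0,0],0.6]]';python3 - <<'E'
from h import *
shot("wrist","pics/w4.png");c=shot("side")
cv2.imwrite("pics/s4.png",cv2.cvtColor(cv2.resize(c["pixels"][90:170,140:250],None,fx=5,fy=5),cv2.COLOR_RGB2BGR))
E
python3 to.py 0.579 -0.264 0.185
```

```text
time: 8.7
eef_pos: [0.5372, 0.3089, 0.0846]
tcp_rot: [0.22, 0.976, 0.0, 0.0]
contact_force: [0.5, 0.3, 0.6]
opening: 0.6
finger_force: 0.0
time: 9.32
eef_pos: [0.5395, 0.3099, 0.1902]
tcp_rot: [0.22, 0.976, 0.003, 0.004]
contact_force: [-0.3, -0.1, 0.4]
opening: 0.604
finger_force: 0.0
from [0.5372 0.309  0.1853] toolshift [-2.833e-01 -4.998e-01  2.000e-04] len 0.574 t 9.425
```

View pics/w4.png

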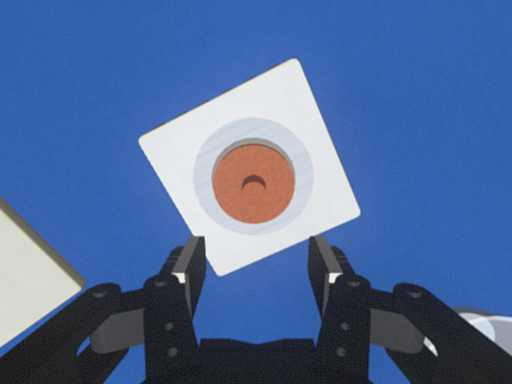

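View pics/s4.png

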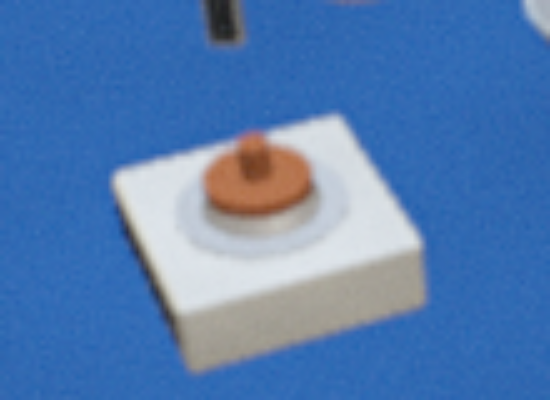

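The wrist view shows the disc at (253,183) on the ring at (253,177). The side crop shows the lid balanced level, knob up, and let go. Now over to the plunger with fingers shut.

To row units: -0.2 m is -8, -0.492 m is -19.68.

```bash
python3 inch.py '[[[-1,-1.72,0],[0,0,0],0],[[-2.2,-3.8,0],[0,0,0],0],[[-3.4,-5.88,0],[0,0,0],0],[[-4.6,-8,0],[0,0,0],0],[[-5.8,-10.12,0],[0,0,0],0],[[-7,-12.28,0],[0,0,0],0],[[-8.2,-14.4,0],[0,0,0],0],[[-9.4,-16.52,0],[0,0,0],0],[[-10.48,-18.48,0],[0,0,0],0],[[-11.16,-19.68,0],[0,0,0],0]]'; python3 inch.py '[[[-0.12,-0.2,0],[0,0,0],0],[[-0.12,-0.2,0],[0,0,0],0]]'; python3 to.py 0.579 -0.264 0.1; python3 - <<'E'
from h import *
c=shot("wrist","pics/w5.png");print(proj(c,[.579,-.264,.092]))
E
```

```text
time: 10.68
eef_pos: [0.5772, -0.2574, 0.1825]
tcp_rot: [0.221, 0.975, 0.001, -0.002]
contact_force: [0.7, 0.5, 0.2]
opening: -0.001
finger_force: 0.0
time: 10.92
eef_pos: [0.5783, -0.2603, 0.1831]
tcp_rot: [0.22, 0.976, 0.001, -0.001]
contact_force: [-0.1, -0.8, 0.3]
opening: 0.0
finger_force: 0.0
from [ 0.5783 -0.2603  0.1831] toolshift [-0.0025 -0.0031  0.0831] len 0.083 t 10.925
[252.78701293 198.18629457]
```

View pics/w5.png

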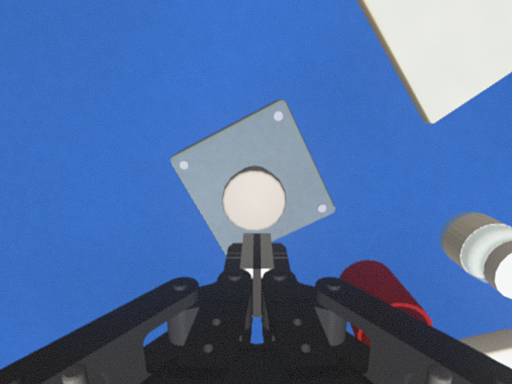

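The plunger head is at (254,200), within 2 px of the prediction, and the brush pot at (385,290) is clear. Going down to contact.

To row units: 0.08 m is 3.2, 0.086 m is 3.44.

```bash
python3 inch.py '[[[-0.08,-0.1,1.2],[0,0,0],0],[[-0.08,-0.1,2.4],[0,0,0],0],[[-0.08,-0.1,3.2],[0,0,0],0],[[-0.08,-0.1,3.44],[0,0,0],0],[[-0.08,-0.1,3.44],[0,0,0],0]]'; for i in 1 2 3; do python3 inch.py '[[[0,0,0.1],[0,0,0],0],[[0,0,0.1],[0,0,0],0]]'| grep -E 'pos|contact'; done
```

```text
time: 11.6
eef_pos: [0.58, -0.2637, 0.0989]
tcp_rot: [0.219, 0.976, -0.0, 0.0]
contact_force: [0.5, -0.2, 0.9]
opening: 0.005
finger_force: 0.0
eef_pos: [0.5802, -0.2644, 0.097]
contact_force: [0.4, -0.1, -0.6]
eef_pos: [0.5796, -0.2641, 0.0935]
contact_force: [-0.5, -0.2, -0.1]
eef_pos: [0.5799, -0.2643, 0.0917]
contact_force: [-0.1, 0.6, 4.3]
```

To row units: 0.006 m is 0.24, 0.003 m is 0.12.

```bash
python3 inch.py '[[[0,0,0.12],[0,0,0],0],[[0,0,0.24],[0,0,0],0],[[0,0,0.24],[0,0,0],0]]'| grep -E 'pos|contact'; python3 inch.py '[[[0,0,0.12],[0,0,0],0],[[0,0,0.2],[0,0,0],0],[[0,0,0.2],[0,0,0],0],[[0,0,0.2],[0,0,0],0]]'| grep -E 'pos|contact'
```

```text
eef_pos: [0.58, -0.2643, 0.0857]
contact_force: [-2.1, 0.4, 6.0]
eef_pos: [0.58, -0.2643, 0.0813]
contact_force: [-2.8, 1.3, 7.7]
```

To row units: 0.0012 m is 0.048.

```bash
python3 inch.py '[[[0,0,0.048],[0,0,0],0],[[0,0,0.048],[0,0,0],0],[[0,0,0.048],[0,0,0],0],[[0,0,0.048],[0,0,0],0],[[0,0,0.048],[0,0,0],0],[[0,0,0.048],[0,0,0],0]]'| grep -E 'time|pos|contact'; python3 - <<'E'
from h import *
c=shot("side")
p=c["pixels"];f=lambda x0,y0:cv2.resize(p[y0:y0+60,x0:x0+60],None,fx=6.5,fy=6.5,interpolation=cv2.INTER_CUBIC)
cv2.imwrite("pics/s6.png",cv2.cvtColor(np.hstack([f(160,105),f(257,235)]),cv2.COLOR_RGB2BGR))
for i in range(3):
  shot("top");s=ctrl.get_state();print(s["eef_pos"],s["contact_force"])
E
```

```text
time: 13.98
eef_pos: [0.58, -0.2643, 0.0802]
contact_force: [-2.6, 1.0, 8.3]
[ 0.58001542 -0.26428384  0.08024332] [-2.60894609  2.38899538  9.0974919 ]
[ 0.58001106 -0.26427492  0.08023974] [-4.22742948  1.95947882  7.99447744]
[ 0.58002013 -0.26432074  0.08027502] [-2.54302432  0.86595128  7.77356189]
```

View pics/s6.png

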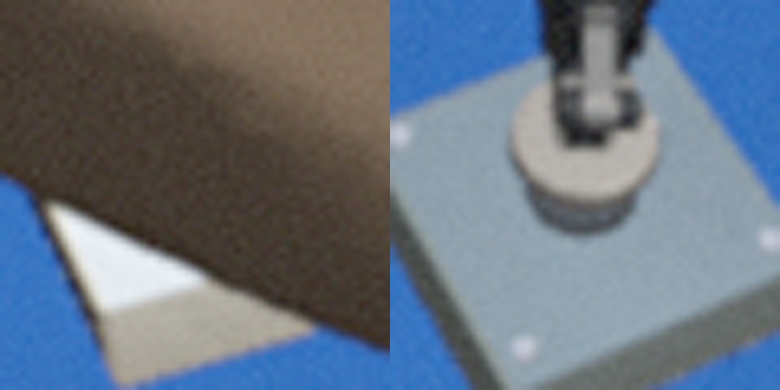

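The side crop shows the fingers pressing the middle of the head (590,130), with the head just above the collar. The arm hides the lid there. The measured depth is about 11.8 mm at about 8 N, which matches half way. I'll check the lid from the top camera.

```bash
python3 - <<'E'
from h import *
c=shot("top");h=cv2.cvtColor(c["pixels"],cv2.COLOR_RGB2HSV);m=cv2.inRange(h,np.array((0,120,50)),np.array((15,255,255)))
m[:180]=0;m[:,160:]=0;cs,_=cv2.findContours(m,cv2.RETR_EXTERNAL,cv2.CHAIN_APPROX_NONE);k=max(cs,key=cv2.contourArea)
e=cv2.fitEllipse(cv2.convexHull(k));print(e,onz(c,*e[0],.079))
s=ctrl.get_state();print(s["time"],s["eef_pos"],s["contact_force"])
E
```

```text
((104.50245666503906, 227.00628662109375), (31.589599609375, 32.53688430786133), 74.23934936523438) [0.53558083 0.30813783 0.079     ]
14.225 [ 0.57999379 -0.26430403  0.08023791] [-3.29330347  1.09425066  7.81740048]
```

The lid is on the crown within 1 mm and the plunger is held at 11.8 mm, so I'm handing in.

```bash
python3 -c "
from plant import ctrl
print(ctrl.sign_off())"
```

```text
the job is handed in; nothing more can be done
None
```

The job is handed in, no verdict shown: the lid is balanced about 1 mm from the crown, and the plunger is held about 11.8 mm down at about 8 N (by tool height and force; the dark band was not visible).

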